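# Toast the crispbread by hand on the lever

### The job

Take the wire toasting cage (the one with the upright wooden handle) out of the slotted rack and lower it, without dropping it, onto the floor of either slot of the toaster, then let go of it. The toaster's catch is worn out, so next push its lever all the way down by the tab, firmly but without ramming it, and keep holding it down: you finish while still holding the lever at the bottom. Leave the small board in the rack and everything else where it is.

Things in the scene. Friction and masses are not known exactly. Their poses are not given: they have to be found in the camera images.
- toaster: White two-slot toaster with a black end, fixed on the worktop; body 250 x 156 mm, top 187 mm high. Origin on the worktop under its middle; x runs along the slots, z up. The end face with the lever looks to -x (face at x = -113 mm; other end at +137 mm) and is turned roughly towards the robot's right.
- slot_a (a point): Middle of the floor of one toaster slot, 45 mm above the worktop; axes as the toaster's. The slot is 152 mm long (x), 31 mm wide (y) and 142 mm deep: its mouth is 187 mm above the worktop.
- slot_b (a point): Middle of the floor of the other toaster slot, same size, 49 mm beside slot_a along the toaster's y.
- toaster_lever (a joint): Toaster lever: 0 at the top (rest), 0.045 m at the bottom stop; value is how far it has been pushed down. A spring returns it to the top when let go; holding it at the bottom takes about 8 N.
- tab_top (a point): Point on the top face of the black push tab clipped on the toaster's lever, on its middle line, 37 mm out from the toaster's end face, 140 mm above the worktop at rest; moves straight down with the lever. The tab is 50 mm wide (toaster y), 8 mm thick and sticks out 55 mm from the end face (its top is thus 95 mm high with the lever fully down).
- rack: Fixed slotted rack: wooden foot 130 x 120 x 14 mm with four steel wire hoops (reaching 64 mm above the worktop) that form two slots along its x axis, centres at y = +27 and y = -27 mm, 22 mm clear width. Origin under the middle of the foot. One slot holds the cage, the other the board.
- cage: Toasting cage standing on edge in the rack: flat steel wire cage, 120 mm wide (x), 18 mm thick (y), 115 mm high, with a slice of crispbread clamped inside, and an upright dark wooden handle above it, 200 mm high overall; 0.18 kg. Origin at the centre of its underside, x along its width, y across its thickness, z up. Same either way round.
- cage_grip (a point): Middle of the cage's wooden handle, 174 mm above the cage's underside; handle 14 mm thick along the cage's y (grip it across this), 30 mm wide along x, spanning 148 to 200 mm above the underside.
- board: Small plain wooden breakfast board, 120 x 16 x 105 mm, standing on edge in the other rack slot; no handle. Origin at the centre of its underside. Stays there.
- coffee_mug: White patterned mug, 88 x 119 x 99 mm, bystander, origin under its middle.
- butter_dish: White butter dish with lid, 110 x 175 x 76 mm, bystander, origin under its middle.
- teaspoon: Steel teaspoon lying flat, 130 x 27 x 11 mm, bystander.
- jam_jar: Jam jar, 66 x 66 x 100 mm, bystander.
- kitchen_timer: Round kitchen timer, 73 x 73 x 56 mm, bystander.
- salt_jar: Salt jar, 43 x 43 x 100 mm, bystander.
Mind the look-alikes: they are no part of the job. Leave any turquoise look-alike of the cage alone.

How it is judged:
On the way, in this order (a step that is already met when the one before it is completed fails the run):
1. the cage stands on the floor of a toaster slot and has been let go, with the lever still up (z of cage in the frame of toaster between 0.04 and 0.052 m and x of cage in the frame of toaster between -0.005 and 0.045 m and y of cage in the frame of toaster between -0.04 and 0.04 m and angle between cage's own z axis and vertical below 0.15 rad and contact force between each of the arm, the fingers and cage below 0.1 N and value of joint toaster_lever below 0.02 m), for 0.2 s.
2. the lever is all the way down with the cage in the slot (value of joint toaster_lever above 0.039 m and z of cage in the frame of toaster between 0.04 and 0.052 m and x of cage in the frame of toaster between -0.005 and 0.045 m and y of cage in the frame of toaster between -0.04 and 0.04 m and angle between cage's own z axis and vertical below 0.15 rad), for 0.3 s.
At the end, for the whole second after the job is handed in: Still holding: fingers press the lever (1 to 40 N) at least 39 of its 45 mm down through the last second; the cage stands upright (within 9 degrees) on a toaster slot's floor (underside 40 to 52 mm high), untouched by the robot; the board still stands in the rack (all of step 2 and contact force between the fingers and toaster_lever between 1 and 40 N and contact force between each of the arm, the fingers and cage below 0.1 N and horizontal distance between board and rack below 0.045 m and z of board in the frame of rack below 0.022 m and angle between board's own z axis and vertical below 0.25 rad); the arm keeps its last pose, push and grip.
It fails at once if the cage was let go more than 35 mm above the slot floor (height (world z) of cage above 0.08 m and contact force between the fingers and cage below 0.1 N).
It fails at once if the lever was rammed (over 60 N) (contact force between any of the arm, the fingers and toaster_lever above 60 N).
It fails at once if a bystander or the board was shifted by more than 30 mm (distance of any of coffee_mug, butter_dish, teaspoon, jam_jar, kitchen_timer, salt_jar, board from where it was at the start of the episode above 0.03 m).
It also fails if it takes over 54 s, if anything falls off the work surface, if the arm or the gripper's body presses on something with over 40 N, if the wrist force passes 120 N, or if a joint passes its speed limit or range.

### The arm

A 6-joint arm with a two-finger parallel gripper is mounted at the origin on a cart in front of the work surface, level with it; the furniture and walls round the work are solid. World frame = base frame: x ahead of the robot, y to its left, z up, the work surface at z = 0. Lengths are in m, angles in rad, forces in N, time in s.
With the tool pointing down it reaches from about 0.425 to 0.95 m from the base axis. Payload 3.5 kg.
Tool frame: the origin (TCP) lies midway between the tips of the shut fingers; the grasp point (between the pads) lies 19 mm behind it; z points along the fingers, y is the line along which they close (so a half turn about z gives the same grasp; the last joint's range is limited). The gripper opens to 85 mm and grips with 20 to 120 N. Pads are 22 mm wide; open, the fingers measure 114 mm over their backs; the gripper's body (76 mm by 85 mm) begins 54 mm behind the grasp point. The pads swing forward as they close: fully open they stand 13 mm farther back than shut.
Start: joints at [-1.48, 0.286, 1.577, -0, 1.279, -0.15], TCP at [0.161, -0.656, 0.192] pointing down, gripper open.
Joint ranges: [-2.77, 2.77], [-0.9, 2.22], [0.21, 2.48], [-1.53, 4.67], [0.24, 2.81], [-2.84, 2.84]. Speed limits (rad/s): [2.79, 2.79, 3.14, 3.14, 3.14, 3.14].

### API

Orientations are given as a unit quaternion [x, y, z, w].
In Python, from plant import ctrl gives the robot as it stands.
- The arm moves only by the tool send_rows, never from a script. Its argument "series" is a list that holds one entry, the list of rows, each a list of 7 numbers: the shift along the tool's x, y, z in cm, then the turn, a rotation vector about the tool's x, y, z in rad, then the opening, from -1 (shut) to 1 (fully open). In form: [[[x, y, z, rx, ry, rz, jaw], ...]]. A call has 1 to 10 rows; each row shifts and turns the commanded pose from where the row before left it, along the tool's axes as they then stand; what a row does not reach is not made up. A row lasts 1/8 s, in which the tool goes at most 62.5 mm and 10.7 degrees, less where a joint would pass 70% of its speed; a pose out of reach is approached as far as the arm can. A call is refused whole if a number of a shift passes 6.25 or a number of a turn 0.188, either way. A call with a gripper value outside its range is refused whole. The fingers move at their own pace and stop on an object; "force" is the grip in N (left out, the last holds). Time passes only in rows, so rows that do not move let the fingers close. It gives the time, the measured TCP pose, the force, the opening and the grip force at its end, in the units of the state.
- ctrl.get_state(): the state, without advancing time (a new reading comes with each control period).
- ctrl.read_camera(name): name is "side" or "top"; returns a dict with "img" (480x640x3 uint8, red, green, blue), "fx", "fy", "cx", "cy" (pixels), "R" (3x3) and "t" (3): a world point X has camera coordinates R X + t. Camera axes: x right, y down, z forward; pixel columns grow to the right and rows downward; lengths in m; the calibration is good to about 2 mm. A picture is of the moment at which its call begins. There is no depth.
- ctrl.sign_off(): hands the job in; it is judged then, once.
The state is a dict: "time": time; "qpos": joint angles; "dq": joint speeds; "joint_efforts": joint torques, N m; "eef_pos": TCP position; "tcp_rot": TCP orientation; "contact_force": force on the tool from outside, world axes, zero at the start; "wrist_torque": the same for the moment, N m; "opening": opening from 0.0 (shut) to 1.0 (fully open); "finger_force": force on a finger pad.
Only numpy, scipy, OpenCV 4.12 (cv2) and the standard library are available. Lean on these libraries where they do the work, as an engineer would, in place of code of your own. Each camera call takes 0.05 s, during which the arm holds its last target. There are 200 camera calls.

## Working session

There is one attempt and no reset: what is moved stays moved. The work goes in short steps, Python scripts to look and compute and a tool call to move; the robot and the scene stay as the last step left them, time stands still between calls to the robot, and variables do not carry over. Pictures are saved under pics/ and viewed, at most 10 in all, crops included, and the job is handed in when it is done.

Besides the shell and the picture viewer there is one more tool, called after "Call:" in YAML: its name, and indented under it one key for each argument. send_rows: Moves the arm, as the interface text tells. Its arguments: {"type":"object","properties":{"series":{"type":"array"},"force":{"type":"number"}},"required":["series"]}

```bash
mkdir -p pics; ls; python3 - <<'E'
from plant import ctrl
import cv2,pickle,numpy as np
s=ctrl.get_state();print(s)
for n in("side","top"):
    c=ctrl.read_camera(n);pickle.dump(c,open(n+".pkl","wb"));cv2.imwrite(f"pics/{n}0.png",c["img"][:,:,::-1])
    print(n,c["fx"],c["fy"],c["cx"],c["cy"],np.round(c["R"],3).tolist(),np.round(c["t"],3), "pos",-np.array(c["R"]).T@c["t"])
E
```

```text
pics
{'time': 0.0, 'qpos': array([-1.48004726e+00,  2.87211162e-01,  1.57817368e+00, -1.69889394e-05,
        1.27860109e+00, -1.49980903e-01]), 'dq': array([ 0.00288185,  0.0010827 , -0.0005082 ,  0.00213313, -0.0001153 ,
       -0.00031274]), 'joint_efforts': array([-7.85744487e-04, -4.05983841e+01, -2.92622870e+01, -9.78756907e-05,
        5.98714192e-03, -8.72586952e-06]), 'eef_pos': array([ 0.16089575, -0.65477151,  0.19061875]), 'tcp_rot': array([ 9.92763871e-01,  1.20076910e-01,  2.73064637e-05, -1.19635505e-03]), 'contact_force': array([-0.11949843, -0.68814326,  0.02846327]), 'wrist_torque': array([-0.04663231, -0.0375629 ,  0.0119734 ]), 'finger_force': 0.0, 'opening': 0.9998878482521092}
side 473.1417291992238 473.1417291992238 313.97403704596604 238.648501278781 [[0.02, -1.0, -0.01], [-0.784, -0.01, -0.621], [0.621, 0.02, -0.784]] [0.055 0.494 1.241] pos [-0.38498486  0.0350027   1.27986462]
top 565.833352734222 565.833352734222 299.88814462475045 237.15126295197288 [[-0.003, -1.0, -0.025], [-0.988, 0.007, -0.151], [0.151, 0.025, -0.988]] [0.092 0.527 1.425] pos [0.30587138 0.05284917 1.49025049]
```

View pics/top0.png

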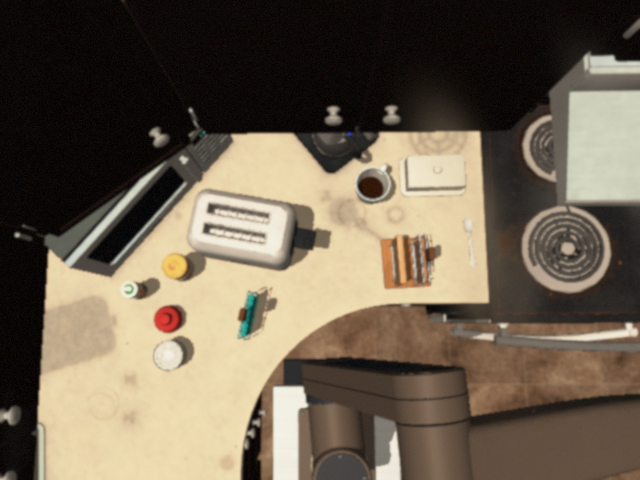

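View pics/side0.png

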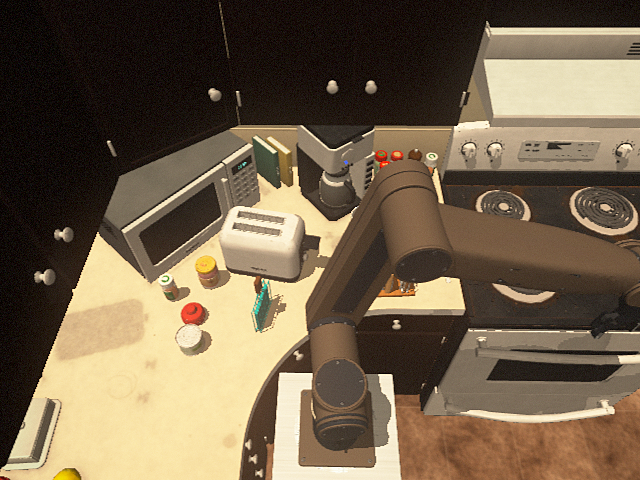

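The top view shows the toaster at about (243,228) with its tab at (308,238), the rack at about (408,261), and the turquoise decoy at (248,315). In the side view the arm hides the rack. I'll zoom in on the top view.

```bash
cat > h.py <<'E'
import numpy as np,cv2,pickle
from plant import ctrl
def snap(n,f=None):
    c=ctrl.read_camera(n)
    pickle.dump(c,open(n+".pkl","wb")); return c
def load(n): return pickle.load(open(n+".pkl","rb"))
def ray(c,u,v,z):
    R=np.array(c["R"]);o=-R.T@np.array(c["t"])
    d=R.T@np.array([(u-c["cx"])/c["fx"],(v-c["cy"])/c["fy"],1]);return o+d*(z-o[2])/d[2]
def proj(c,X):
    p=np.array(c["R"])@X+c["t"];return np.array([c["fx"]*p[0]/p[2]+c["cx"],c["fy"]*p[1]/p[2]+c["cy"]])
def crop(c,x0,y0,x1,y1,k,name):
    i=cv2.resize(c["img"][y0:y1,x0:x1,::-1],None,fx=k,fy=k,interpolation=cv2.INTER_CUBIC);cv2.imwrite(name,i)
E
python3 - <<'E'
from h import *
c=load("top")
i=c["img"][:,:,::-1]
a=cv2.resize(i[220:300,370:450],None,fx=5,fy=5,interpolation=cv2.INTER_CUBIC)
b=cv2.resize(i[180:280,180:330],None,fx=4,fy=4,interpolation=cv2.INTER_CUBIC)[:400,:400+200]
b2=cv2.resize(i[180:280,180:330],(400*1,267))
cv2.imwrite("pics/rack.png",cv2.resize(i[215:305,370:450],None,fx=6.6,fy=6.6,interpolation=cv2.INTER_CUBIC))
cv2.imwrite("pics/toast.png",cv2.resize(i[180:280,180:330],None,fx=5,fy=5,interpolation=cv2.INTER_CUBIC))
E
```

```text
(no output)
```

View pics/rack.png

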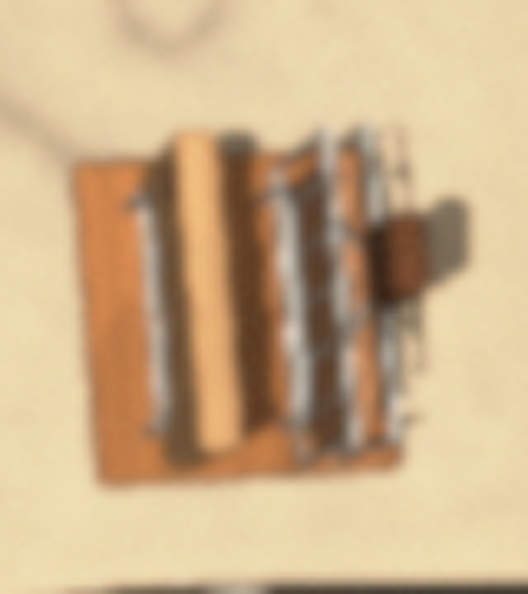

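View pics/toast.png

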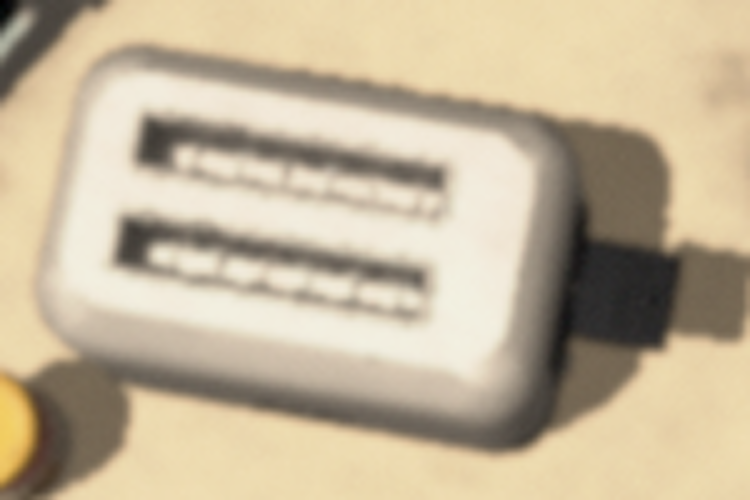

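The rack crop shows the board in the left slot and the cage in the right one, with the handle's top face centred at about (407,252) in the crop. The toaster crop shows both slot mouths clearly: the lower one has corners (120,213), (430,265), (422,318), (113,265). The tab is at about (625,295).

```bash
python3 - <<'E'
from h import *
c=load("top")
r=lambda u,v,z:ray(c,370+u/6.6,215+v/6.6,z)
t=lambda u,v,z:ray(c,180+u/5,180+v/5,z)
np.set_printoptions(precision=4,suppress=True)
h=r(407,252,.214);print("handle",h)
F=[r(*p,.014) for p in((75,162),(98,487),(400,470))];print("foot",F)
d=F[0]-F[1];print("rack ang",np.arctan2(d[1],d[0]),np.linalg.norm(d)); e=F[1]-F[2];print(np.arctan2(e[1],e[0])-np.pi/2,np.linalg.norm(e))
m=(F[0]+F[2])/2;a=np.arctan2(d[1],d[0])
for y in(27,-27):print("slot",m[:2]+y/1e3*np.array([-np.sin(a),np.cos(a)]))
B=[r(195,135,.119),r(220,445,.119)];d=B[0]-B[1];print("board",B,np.arctan2(d[1],d[0]))
for P in(((140,115),(448,165),(440,218),(135,165)),((120,213),(430,265),(422,318),(113,265))):
    Q=np.array([t(*p,.187) for p in P]);d=Q[0]+Q[3]-Q[1]-Q[2]
    print("slot",Q.mean(0),"ang",np.arctan2(d[1],d[0]),np.linalg.norm(d)/2,np.linalg.norm(Q[0]-Q[3]))
T=[t(*p,.14) for p in((678,250),(664,348))];print("tab end",T,np.linalg.norm(T[0]-T[1]))
# handle brown mask
hs=cv2.cvtColor(c["img"],cv2.COLOR_RGB2HSV)[235:275,420:450]
print(ctrl.get_state()["time"])
E
```

```text
handle [ 0.4627 -0.2129  0.214 ]
foot [array([ 0.5242, -0.1245,  0.014 ]), array([ 0.395 , -0.1303,  0.014 ]), array([ 0.4011, -0.2486,  0.014 ])]
rack ang 0.04493294133401338 0.12930905772728857
0.05160725615766237 0.11844669960221085
slot [ 0.4614 -0.1595]
slot [ 0.4638 -0.2135]
board [array([ 0.5184, -0.1564,  0.119 ]), array([ 0.4037, -0.1621,  0.119 ])] 0.049677004716288116
slot [0.5637 0.2308 0.187 ] ang 1.3944071495238395 0.14729572296440596 0.024114095706411414
slot [0.5164 0.2393 0.187 ] ang 1.3946772807754828 0.14800459917836134 0.02488762567119412
tab end [array([0.5299, 0.0486, 0.14  ]), array([0.4822, 0.0556, 0.14  ])] 0.04825798477071672
0.1
```

Call:
send_rows:
  series:
    - [[0,0,-5,0,0,0.0965,1],[0,0,-6,0,0,0.0965,1],[3,-4,-3,0,0,0,1],[4,-5,0,0,0,0,1],[4,-5,0,0,0,0,1],[4,-5,0,0,0,0,1],[4,-5,0,0,0,0,1],[4,-5,0,0,0,0,1],[4,-5,0,0,0,0,1],[0,0,0,0,0,0,1]]

```text
time: 1.35
eef_pos: [0.4108, -0.307, 0.3319]
tcp_rot: [1.0, 0.027, 0.0, -0.0]
contact_force: [-0.4, -0.2, 0.4]
opening: 1.003
finger_force: 0.0
```

```bash
cat >> h.py <<'E'
from scipy.spatial.transform import Rotation as Ro
def to(p,ang,s=None):
    s=s or ctrl.get_state();R=Ro.from_quat(s["tcp_rot"]);G=Ro.from_rotvec([0,0,ang])*Ro.from_euler("x",np.pi)
    x=R.as_matrix()[:,0]
    np.set_printoptions(precision=3,suppress=True)
    print("t",s["time"],"tcp",s["eef_pos"],"ang",np.arctan2(x[1],x[0]),"q",s["qpos"],"F",s["contact_force"],"op",s["opening"],"ff",s["finger_force"])
    print("tool cm",R.inv().apply(np.array(p)-s["eef_pos"])*100,"rot",(R.inv()*G).as_rotvec(),"| after turn",G.inv().apply(np.array(p)-s["eef_pos"])*100)
E
python3 -c "
from h import *
to([.463,-.213,.30],.048)"
```

```text
t 1.35 tcp [ 0.411 -0.307  0.332] ang 0.05438805800661832 q [-0.84  -0.152  1.788  0.001  1.506  0.676] F [-0.351 -0.197  0.401] op 1.002654179213809 ff 0.0
tool cm [ 5.719 -9.1    3.197] rot [-0.001 -0.     0.006] | after turn [ 5.662 -9.138  3.189]
```

Call:
send_rows:
  series:
    - [[2.8,-4.5,1,0,0,0,1],[2.8,-4.5,1,0,0,0,1],[0,0,0,0,0,0,1],[0,0,0,0,0,0,1]]

```text
time: 1.85
eef_pos: [0.4602, -0.2188, 0.3118]
tcp_rot: [1.0, 0.024, -0.0, 0.0]
contact_force: [0.0, 1.2, -0.2]
opening: 1.001
finger_force: 0.0
```

```bash
python3 -c "
from h import *
to([.463,-.213,.175],.048)
c=snap('side');h=[proj(c,np.array([.463,-.213,z])) for z in(.162,.214,.014)];print(h)
crop(c,340,180,480,300,5,'pics/side1.png')"
```

```text
t 1.85 tcp [ 0.46  -0.219  0.312] ang 0.047228315246209865 q [-0.643 -0.154  1.825 -0.001  1.471  0.881] F [ 0.046  1.246 -0.194] op 1.0012945509232662 ff 0.0
tool cm [ 0.314 -0.576 13.681] rot [ 0.     0.001 -0.001] | after turn [ 0.304 -0.57  13.682]
[array([407.508, 249.671]), array([410.139, 238.735]), array([400.796, 277.573])]
```

View pics/side1.png

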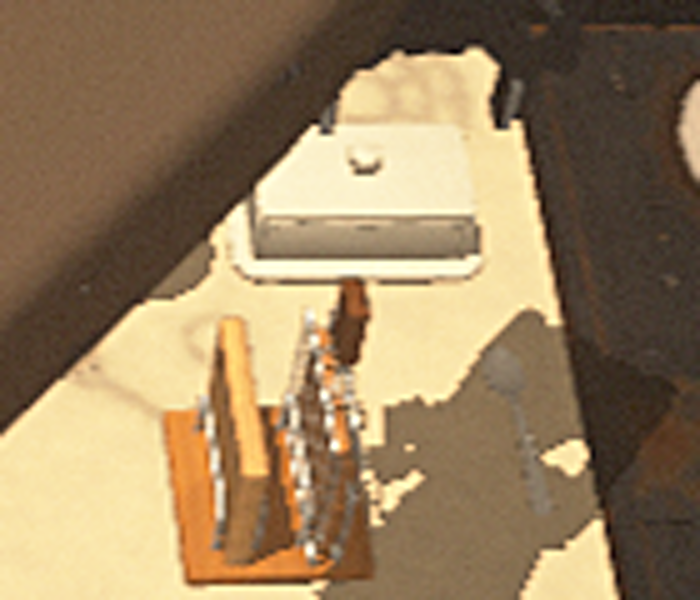

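The handle top appears at about (411,237), within 2 px of the predicted position, so I'll descend on it.

Call:
send_rows:
  series:
    - [[0.3,-0.6,2,0,0,0,0.5],[0,0,4,0,0,0,0.2],[0,0,4,0,0,0,0.2],[0,0,2.5,0,0,0,0.2],[0,0,1.2,0,0,0,0.2],[0,0,0,0,0,0,0.2],[0,0,0,0,0,0,-1],[0,0,0,0,0,0,-1],[0,0,0,0,0,0,-1],[0,0,0,0,0,0,-1]]
  force: 50

```text
time: 3.15
eef_pos: [0.4636, -0.2118, 0.1754]
tcp_rot: [1.0, 0.024, 0.0, 0.0]
contact_force: [0.6, -0.9, 0.9]
opening: -0.003
finger_force: 0.0
```

```bash
python3 -c "
from h import *
to([.463,-.213,.385],.048)"
```

```text
t 3.15 tcp [ 0.464 -0.212  0.175] ang 0.04789941477479488 q [-0.628 -0.068  1.994 -0.     1.215  0.895] F [ 0.621 -0.944  0.879] op -0.003446561383404665 ff 0.0
tool cm [ -0.052   0.127 -20.958] rot [ 0.    -0.001 -0.   ] | after turn [ -0.064   0.118 -20.958]
```

The fingers closed on nothing, so I'll look again.

```bash
python3 -c "
from h import *
c=snap('side');d=snap('top')
a=cv2.resize(c['img'][180:300,340:480,::-1],(400,343),interpolation=cv2.INTER_CUBIC)
b=cv2.resize(d['img'][200:320,370:510,::-1],(400,343),interpolation=cv2.INTER_CUBIC)
cv2.imwrite('pics/p2.png',np.hstack([a,b]))
p=np.array([.4636,-.2118,.1754]);print(proj(c,p),proj(d,p))"
```

```text
[407.73964951 246.74758859] [427.77260468 254.83263191]
```

View pics/p2.png

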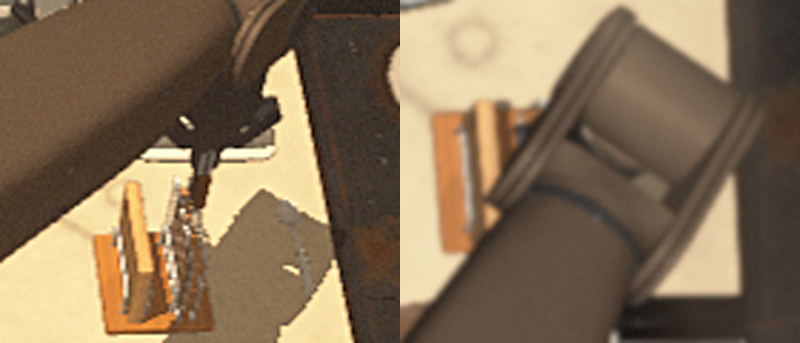

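```bash
python3 -c "
from h import *
c=load('side');crop(c,375,205,445,265,10,'pics/p3.png')
d=load('top')
def P(c):return np.array([[c['fx'],0,c['cx']],[0,c['fy'],c['cy']],[0,0,1]])@np.c_[c['R'],c['t']]
for a in((411,237),(410,238),(412,237)):
  X=cv2.triangulatePoints(P(d),P(c),np.array([[431.7],[253.2]]),np.array([[a[0]],[a[1]]],float));print((X[:3]/X[3]).ravel())
"
```

```text
[ 0.46142757 -0.21214722  0.22369896]
[ 0.46206819 -0.21195393  0.21856048]
[ 0.46143459 -0.2133497   0.2235034 ]
```

View pics/p3.png

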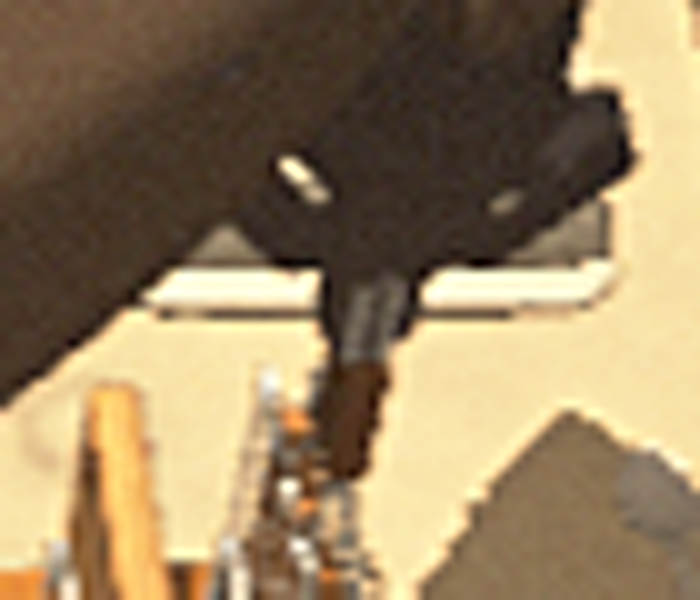

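The side crop shows the fingers at the handle's top (411,240), but I can't tell whether it is gripped. I'll lift by 1.5 cm and check numerically whether the brown handle moves.

Call:
send_rows:
  series:
    - [[0,0,-0.8,0,0,0,-1],[0,0,-0.7,0,0,0,-1],[0,0,0,0,0,0,-1],[0,0,0,0,0,0,-1]]

```text
time: 3.75
eef_pos: [0.4634, -0.2117, 0.1901]
tcp_rot: [1.0, 0.024, 0.0, 0.0]
contact_force: [0.0, 0.3, 0.1]
opening: -0.003
finger_force: 0.0
```

```bash
cat >> h.py <<'E'
def brown(c,x0=400,x1=425,y0=228,y1=260):
    h=cv2.cvtColor(c["img"],cv2.COLOR_RGB2HSV)[y0:y1,x0:x1]
    m=((h[...,0]<12)|(h[...,0]>172))&(h[...,1]>110)&(h[...,2]>30)&(h[...,2]<140)
    v,u=np.nonzero(m);return len(u),u.mean()+x0,v.mean()+y0,v.min()+y0,v.max()+y0
E
python3 -c "
from h import *
c0=load('side');c=snap('side')
print(brown(c0),brown(c))
print(np.abs(c0['img'].astype(int)-c['img'])[240:300,370:425].sum(2).max(1))
to([.463,-.213,.385],.048)
crop(c,375,205,445,265,10,'pics/p4.png')
"
```

```text
(32, np.float64(411.25), np.float64(244.0625), np.int64(228), np.int64(254)) (34, np.float64(410.3235294117647), np.float64(242.0), np.int64(228), np.int64(253))
[455 454 481 379 320 475 396 342 485 246  69  28 246 248 114 296 303 250
 361 257 238 217 243 236 285 224  50  28  19  24  23  24  20  24  28  25
  25  20  35  24  24  19 142  45  27  21  46  29  29 118  32  24 129  27
  97  41  27  16 223 251]
t 3.8 tcp [ 0.463 -0.212  0.19 ] ang 0.04774455749556379 q [-0.628 -0.082  1.98   0.     1.244  0.895] F [ 0.74  -0.101 -0.195] op 0.0002820969184637829 ff 0.0
tool cm [ -0.04    0.13  -19.512] rot [-0.  0. -0.] | after turn [ -0.036   0.133 -19.512]
```

View pics/p4.png

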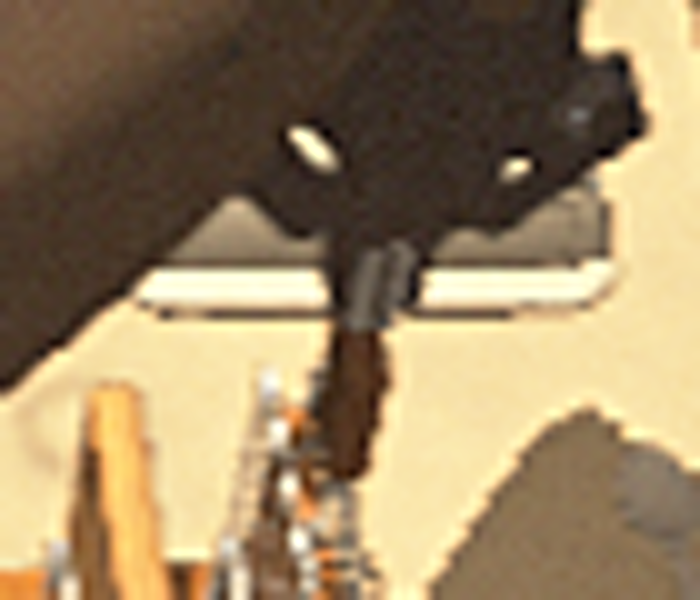

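The cage did not move. The shut fingers seem to sit just above the handle's top face, with the tip at about (412,238), although the reported TCP is lower than that. I'll open, go deeper and close again.

Call:
send_rows:
  series:
    - [[0,0,0,0,0,0,0.2],[0,0,0,0,0,0,0.2],[0,0,0,0,0,0,0.2],[0,0,1.5,0,0,0,0.2],[0,0,1.5,0,0,0,0.2],[0,0,1,0,0,0,0.2],[0,0,0,0,0,0,0.2]]

```text
time: 4.68
eef_pos: [0.4625, -0.2111, 0.1483]
tcp_rot: [1.0, 0.024, -0.001, -0.001]
contact_force: [0.4, 1.1, -0.4]
opening: 0.598
finger_force: 0.0
```

Call:
send_rows:
  series:
    - [[0,0,0,0,0,0,-1],[0,0,0,0,0,0,-1],[0,0,0,0,0,0,-1],[0,0,0,0,0,0,-1],[0,0,0,0,0,0,-1]]
  force: 50

```text
time: 5.3
eef_pos: [0.4639, -0.2122, 0.1508]
tcp_rot: [1.0, 0.024, 0.001, 0.001]
contact_force: [0.2, -0.8, 3.9]
opening: 0.148
finger_force: 51.1
```

Call:
send_rows:
  series:
    - [[0,0,-1,0,0,0,-1],[0,0,-2,0,0,0,-1],[0,0,-3,0,0,0,-1],[0,0,-4,0,0,0,-1],[0,0,-4,0,0,0,-1],[0,0,-4,0,0,0,-1],[0,0,-3,0,0,0,-1],[0,0,0,0,0,0,-1],[0,0,0,0,0,0,-1]]

```text
time: 6.42
eef_pos: [0.4627, -0.2112, 0.3578]
tcp_rot: [1.0, 0.024, -0.001, -0.001]
contact_force: [0.5, 0.7, -3.9]
opening: 0.153
finger_force: 50.5
```

```bash
python3 -c "
from h import *
to([.515,.239,.36],1.3945)
c=snap('side');crop(c,340,130,500,250,5,'pics/p5.png')
"
```

```text
t 6.425 tcp [ 0.463 -0.211  0.358] ang 0.047804875074320026 q [-0.628 -0.164  1.753  0.     1.557  0.895] F [ 0.459  0.748 -3.864] op 0.1531430602562032 ff 50.510008335113525
tool cm [  7.375 -44.714  -0.133] rot [-0.004  0.001 -1.347] | after turn [45.235 -2.746 -0.223]
```

View pics/p5.png

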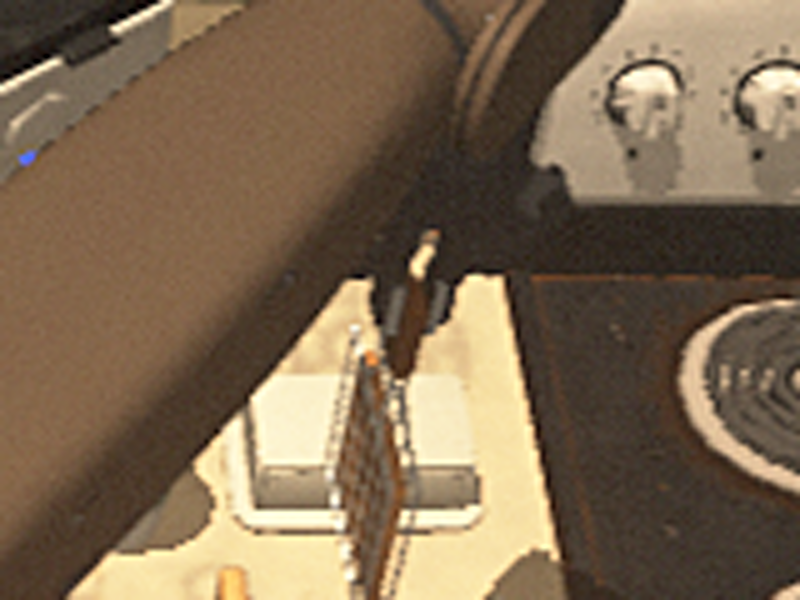

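The cage hangs upright, firmly between the pads. I'll carry it over the slot.

Call:
send_rows:
  series:
    - [[0.4,-2.2,0,0,0,0,-1],[0.8,-4.6,0,0,0,0,-1],[0.8,-5,0,0,0,0,-1],[0.8,-5,0,0,0,0,-1],[0.8,-5,0,0,0,0,-1],[0.8,-5,0,0,0,0,-1],[0.8,-5,0,0,0,0,-1],[0.8,-5,0,0,0,0,-1],[0.8,-4.6,0,0,0,0,-1],[0.4,-3,0,0,0,0,-1]]

```text
time: 7.72
eef_pos: [0.5131, 0.2371, 0.3571]
tcp_rot: [1.0, 0.025, -0.002, 0.0]
contact_force: [0.7, -1.3, -2.7]
opening: 0.155
finger_force: 50.5
```

Call:
send_rows:
  series:
    - [[0,0,0,0,0,-0.15,-1],[0,0,0,0,0,-0.15,-1],[0,0,0,0,0,-0.15,-1],[0,0,0,0,0,-0.15,-1],[0,0,0,0,0,-0.15,-1],[0,0,0,0,0,-0.15,-1],[0,0,0,0,0,-0.15,-1],[0,0,0,0,0,-0.15,-1],[0,0,0,0,0,-0.147,-1],[0,0,0,0,0,0,-1]]

```text
time: 8.98
eef_pos: [0.5134, 0.235, 0.3576]
tcp_rot: [0.767, 0.642, -0.002, -0.001]
contact_force: [0.1, 0.1, -2.3]
opening: 0.153
finger_force: 50.5
```

```bash
python3 -c "
from h import *
to([.515,.239,.36],1.3945)"
```

```text
t 8.975 tcp [0.513 0.235 0.358] ang 1.3930371237922308 q [ 0.25  -0.034  1.633  0.     1.547  0.427] F [ 0.087  0.068 -2.344] op 0.1530467214528387 ff 50.476166009902954
tool cm [ 0.418  0.087 -0.237] rot [-0.004  0.002 -0.001] | after turn [ 0.419  0.088 -0.236]
```

Call:
send_rows:
  series:
    - [[0.4,0.1,0,0,0,0,-1],[0,0,1,0,0,0,-1],[0,0,1,0,0,0,-1],[0,0,0.5,0,0,0,-1],[0,0,0,0,0,0,-1],[0,0,0,0,0,0,-1]]

```text
time: 9.72
eef_pos: [0.516, 0.239, 0.3354]
tcp_rot: [0.767, 0.642, 0.0, 0.0]
contact_force: [0.5, 0.1, -3.5]
opening: 0.149
finger_force: 50.5
```

```bash
python3 -c "
from h import *
to([.515,.239,.182],1.3945)
c=snap('side');d=snap('top')
a=cv2.resize(c['img'][190:290,210:320,::-1],(440,400),interpolation=cv2.INTER_CUBIC)
b=cv2.resize(d['img'][180:280,200:290,::-1],(360,400),interpolation=cv2.INTER_CUBIC)
cv2.imwrite('pics/p6.png',np.hstack([a,b]))
"
```

```text
t 9.725 tcp [0.516 0.239 0.335] ang 1.3946015236387002 q [ 0.255 -0.024  1.662  0.     1.503  0.432] F [ 0.467  0.052 -3.542] op 0.1489297265200136 ff 50.50766944885254
tool cm [-0.018 -0.105 15.343] rot [ 0.001 -0.     0.   ] | after turn [-0.013 -0.095 15.343]
```

View pics/p6.png

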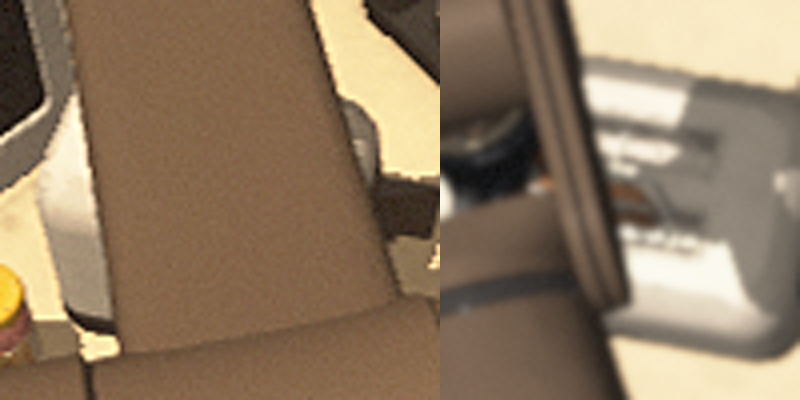

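In the top half of the picture the cage hangs above the lower slot, with the bread at about (635,195) and the cage end at (670,225). The arm hides it in the side view. I'll lower it slowly and watch the force.

Call:
send_rows:
  series:
    - [[0,-0.1,0.8,0,0,0,-1],[0,0,0.8,0,0,0,-1],[0,0,0.8,0,0,0,-1],[0,0,0.8,0,0,0,-1],[0,0,0,0,0,0,-1]]

```text
time: 10.45
eef_pos: [0.5143, 0.239, 0.3017]
tcp_rot: [0.767, 0.642, -0.001, -0.0]
contact_force: [0.5, 0.5, -1.5]
opening: 0.151
finger_force: 50.5
```

Call:
send_rows:
  series:
    - [[0,0,1.2,0,0,0,-1],[0,0,1.2,0,0,0,-1],[0,0,1.2,0,0,0,-1],[0,0,1.2,0,0,0,-1],[0,0,0,0,0,0,-1]]

```text
time: 11.08
eef_pos: [0.5139, 0.2389, 0.2531]
tcp_rot: [0.767, 0.642, -0.001, -0.001]
contact_force: [-0.3, 0.2, -2.3]
opening: 0.156
finger_force: 50.5
```

Call:
send_rows:
  series:
    - [[0,0,1.2,0,0,0,-1],[0,0,1.2,0,0,0,-1],[0,0,1.2,0,0,0,-1],[0,0,1.2,0,0,0,-1],[0,0,0,0,0,0,-1]]

```text
time: 11.7
eef_pos: [0.5139, 0.2389, 0.2052]
tcp_rot: [0.767, 0.642, -0.001, -0.001]
contact_force: [-0.9, 0.4, -2.7]
opening: 0.152
finger_force: 50.5
```

Call:
send_rows:
  series:
    - [[0,0,0.7,0,0,0,-1],[0,0,0.7,0,0,0,-1],[0,0,0.4,0,0,0,-1],[0,0,0,0,0,0,-1],[0,0,0,0,0,0,-1]]

```text
time: 12.32
eef_pos: [0.515, 0.2392, 0.1893]
tcp_rot: [0.767, 0.642, 0.0, 0.0]
contact_force: [0.7, 0.0, -2.3]
opening: 0.147
finger_force: 50.5
```

Call:
send_rows:
  series:
    - [[0,0,0.3,0,0,0,-1],[0,0,0.2,0,0,0,-1],[0,0,0,0,0,0,-1]]

```text
time: 12.7
eef_pos: [0.5146, 0.2391, 0.1837]
tcp_rot: [0.767, 0.642, -0.0, -0.0]
contact_force: [0.4, 0.1, -1.1]
opening: 0.157
finger_force: 50.5
```

Call:
send_rows:
  series:
    - [[0,0,0.2,0,0,0,-1],[0,0,0,0,0,0,-1],[0,0,0,0,0,0,-1]]

```text
time: 13.08
eef_pos: [0.5148, 0.2391, 0.182]
tcp_rot: [0.767, 0.642, -0.0, -0.0]
contact_force: [0.1, -0.6, -2.3]
opening: 0.151
finger_force: 50.5
```

Call:
send_rows:
  series:
    - [[0,0,0.2,0,0,0,-1],[0,0,0,0,0,0,-1],[0,0,0,0,0,0,-1]]

```text
time: 13.45
eef_pos: [0.5154, 0.2392, 0.1816]
tcp_rot: [0.767, 0.642, 0.001, 0.001]
contact_force: [-1.2, -0.9, 5.1]
opening: 0.154
finger_force: 51.6
```

The cage touched down at the expected height, so I'll release it and retreat.

Call:
send_rows:
  series:
    - [[0,0,0,0,0,0,-0.3],[0,0,0,0,0,0,0.1],[0,0,0,0,0,0,0.3],[0,0,0,0,0,0,0.3],[0,0,-1,0,0,0,0.3],[0,0,-3,0,0,0,0.3],[0,0,-4,0,0,0,0.3],[0,0,-4,0,0,0,0.3],[0,0,-3,0,0,0,0.3],[0,0,0,0,0,0,0.3]]

```text
time: 14.7
eef_pos: [0.5162, 0.2396, 0.3344]
tcp_rot: [0.766, 0.642, 0.003, 0.002]
contact_force: [0.1, -0.3, -0.4]
opening: 0.652
finger_force: 0.0
```

```bash
python3 -c "
from h import *
to([.514,.09,.33],1.3945)
"
```

```text
t 14.7 tcp [0.516 0.24  0.334] ang 1.3949244346444192 q [ 0.256 -0.027  1.667  0.     1.494  0.432] F [ 0.123 -0.311 -0.447] op 0.6524757402594846 ff 0.0
tool cm [-14.766   2.396   0.405] rot [ 0.007 -0.003  0.   ] | after turn [-14.763   2.405   0.436]
```

Call:
send_rows:
  series:
    - [[-3,0.5,0,0,0,0,-1],[-5,0.8,0,0,0,0,-1],[-5,0.8,0,0,0,0,-1],[-3.5,0.3,0,0,0,0,-1],[0,0,0,0,0.075,0,-1],[0,0,0,0,0.075,0,-1],[0,0,0,0,0,0,-1],[0,0,0,0,0,0,-1]]
  force: 60

```text
time: 15.7
eef_pos: [0.5092, 0.0726, 0.3292]
tcp_rot: [0.764, 0.64, 0.057, -0.048]
contact_force: [1.1, 0.5, 0.4]
opening: 0.001
finger_force: 0.0
```

```bash
python3 -c "
from h import *
to([.5097,.0728,.16],1.3945)
c=snap('side');d=snap('top')
for n,k in (('side',c),('top',d)): print(n,proj(k,np.array([.5097,.0728,.14])),proj(k,ctrl.get_state()['eef_pos']))
cv2.imwrite('pics/p7.png',c['img'][:,:,::-1])
# board/cage check: orange handle colour near expected spot in both views
for n,k in (('side',c),('top',d)):
  p=proj(k,np.array([.515,.239,.245]));q=proj(k,np.array([.515,.239,.22]));print(n,p,q)
  h=cv2.cvtColor(k['img'],cv2.COLOR_RGB2HSV);u,v=p.astype(int)
  m=cv2.inRange(h,(0,90,25),(16,255,150))[v-20:v+25,u-20:u+20];y,x=np.nonzero(m);print(len(x),x.mean()+u-20,y.mean()+v-20,y.min()+v-20,y.max()+v-20)
"
```

```text
t 15.7 tcp [0.509 0.073 0.329] ang 1.394592066633893 q [-0.142 -0.174  1.817  0.15   1.495  0.023] F [1.107 0.466 0.364] op 0.0006615835168990127 ff 0.0
tool cm [-2.491  0.066 16.731] rot [-0.001 -0.149  0.   ] | after turn [ 0.023  0.042 16.915]
side [311.265 240.868] [310.184 198.328]
top [305.617 238.349] [304.088 224.882]
side [253.578 216.527] [254.51  222.111]
502 263.8605577689243 224.34262948207171 196 240
top [230.649 229.52 ] [232.253 231.322]
81 231.59259259259258 230.2716049382716 227 234
```

In the top view the handle is at (231.6,230.3), against a predicted (230.6,229.5), so the cage stands in the slot. Now I'll come down vertically onto the tab.

Call:
send_rows:
  series:
    - [[-0.6,0,3.95,0,0,0,-1],[-0.6,0,3.95,0,0,0,-1],[-0.6,0,3.95,0,0,0,-1],[-0.45,0,2.95,0,0,0,-1],[-0.15,0,1,0,0,0,-1],[0,0,0,0,0,0,-1],[0,0,0,0,0,0,-1]]

```text
time: 16.68
eef_pos: [0.5107, 0.0724, 0.172]
tcp_rot: [0.764, 0.641, 0.058, -0.047]
contact_force: [0.5, -0.7, 1.2]
opening: -0.002
finger_force: 0.0
```

Call:
send_rows:
  series:
    - [[-0.07,0,0.5,0,0,0,-1],[-0.07,0,0.5,0,0,0,-1],[-0.07,0,0.5,0,0,0,-1],[0,0,0,0,0,0,-1]]

```text
time: 17.18
eef_pos: [0.5091, 0.0726, 0.1543]
tcp_rot: [0.764, 0.64, 0.057, -0.049]
contact_force: [0.5, 0.1, -0.1]
opening: 0.001
finger_force: 0.0
```

Call:
send_rows:
  series:
    - [[-0.07,0,0.5,0,0,0,-1],[-0.07,0,0.5,0,0,0,-1],[0,0,0,0,0,0,-1]]

```text
time: 17.55
eef_pos: [0.5091, 0.0727, 0.1443]
tcp_rot: [0.764, 0.64, 0.057, -0.049]
contact_force: [0.1, 0.1, -0.1]
opening: -0.001
finger_force: 0.0
```

Call:
send_rows:
  series:
    - [[-0.07,0,0.5,0,0,0,-1],[-0.07,0,0.5,0,0,0,-1],[0,0,0,0,0,0,-1]]

```text
time: 17.92
eef_pos: [0.5091, 0.0728, 0.1342]
tcp_rot: [0.764, 0.64, 0.057, -0.049]
contact_force: [0.3, -0.7, 0.6]
opening: -0.0
finger_force: 0.0
```

Call:
send_rows:
  series:
    - [[-0.07,0,0.5,0,0,0,-1],[-0.07,0,0.5,0,0,0,-1],[0,0,0,0,0,0,-1]]

```text
time: 18.3
eef_pos: [0.5091, 0.0729, 0.1241]
tcp_rot: [0.764, 0.64, 0.057, -0.049]
contact_force: [-0.5, 0.7, -0.4]
opening: 0.001
finger_force: 0.0
```

Call:
send_rows:
  series:
    - [[-0.07,0,0.5,0,0,0,-1],[-0.07,0,0.5,0,0,0,-1],[0,0,0,0,0,0,-1]]

```text
time: 18.68
eef_pos: [0.5091, 0.073, 0.114]
tcp_rot: [0.764, 0.64, 0.057, -0.049]
contact_force: [-1.2, 0.3, -0.3]
opening: -0.002
finger_force: 0.0
```

Call:
send_rows:
  series:
    - [[-0.07,0,0.5,0,0,0,-1],[0,0,0,0,0,0,-1]]

```text
time: 18.92
eef_pos: [0.5093, 0.0731, 0.1091]
tcp_rot: [0.764, 0.64, 0.057, -0.048]
contact_force: [0.8, -0.4, -0.1]
opening: 0.002
finger_force: 0.0
```

Call:
send_rows:
  series:
    - [[-0.07,0,0.5,0,0,0,-1],[0,0,0,0,0,0,-1]]

```text
time: 19.18
eef_pos: [0.5093, 0.0731, 0.104]
tcp_rot: [0.764, 0.64, 0.057, -0.048]
contact_force: [-0.2, 0.1, -0.6]
opening: -0.002
finger_force: 0.0
```

Call:
send_rows:
  series:
    - [[-0.07,0,0.5,0,0,0,-1],[0,0,0,0,0,0,-1]]

```text
time: 19.42
eef_pos: [0.5097, 0.0731, 0.0993]
tcp_rot: [0.764, 0.64, 0.057, -0.048]
contact_force: [-0.3, 0.8, 1.2]
opening: -0.004
finger_force: 0.0
```

Call:
send_rows:
  series:
    - [[-0.07,0,0.5,0,0,0,-1],[0,0,0,0,0,0,-1]]

```text
time: 19.68
eef_pos: [0.5097, 0.0732, 0.0943]
tcp_rot: [0.764, 0.64, 0.057, -0.048]
contact_force: [0.5, -0.6, 0.2]
opening: -0.003
finger_force: 0.0
```

Call:
send_rows:
  series:
    - [[-0.07,0,0.5,0,0,0,-1],[0,0,0,0,0,0,-1]]

```text
time: 19.92
eef_pos: [0.5097, 0.0732, 0.0891]
tcp_rot: [0.764, 0.64, 0.057, -0.048]
contact_force: [0.1, -0.5, 1.2]
opening: -0.0
finger_force: 0.3
```

```bash
python3 -c "
from h import *
s=ctrl.get_state();to([.5097,.0728,.1],1.3945)
a=load('side');b=load('top');c=snap('side');d=snap('top')
for n,x,y in(('side',a,c),('top',b,d)):
  for z in (.14,.131,.1):print(n,z,proj(y,np.array([.508,.060,z])))
g=cv2.cvtColor(c['img'],cv2.COLOR_RGB2GRAY);print(g[222:268:2,288:336:2])
"
```

```text
t 19.925 tcp [0.51  0.073 0.089] ang 1.3946557164899664 q [-0.141  0.023  2.081  0.174  1.039 -0.053] F [ 0.123 -0.48   1.155] op -0.0003752818634291463 ff 0.28969315462745726
tool cm [ 0.123  0.009 -1.08 ] rot [-0.   -0.15  0.  ] | after turn [-0.04   0.009 -1.086]
side 0.14 [315.432 241.346]
side 0.131 [315.454 243.151]
side 0.1 [315.527 249.236]
top 0.14 [310.925 239.009]
top 0.131 [310.948 239.558]
top 0.1 [311.025 241.394]
[[ 89  90  89  85  87  90  88  87  89  85  85  89  90  83  89  87  92  86
   82  76  73  61  51  53]
 [ 88  86  89  88  88  85  82  84  92  89  88  84  92  83  90  81  87  83
   85  67  64  56  59  50]
 [ 85  90  85  84  88  91  90  88  89  89  87  88  88  85  82  87  83  82
   74  74  68  54  53  48]
 [ 86  87  89  87  89  90  84  83  88  89  85  85  83  85  83  88  88  83
   76  70  63  56  60  40]
 [ 94  85  85  92  88  90  87  86  87  88  86  85  81  85  86  90  85  81
   73  67  62  57  50  61]
 [ 88  88  85  89  88  86  88  82  87  85  85  87  88  90  83  86  81  75
   72  60  51  52  51 137]
 [ 84  83  82  84  85  88  89  81  88  91  83  85  81  84  82 
[... 955 characters left out ...]
09 112 113 114 109 113 110 110 110 113 109 111 109 108 106  98  97
   86  44 203 190 106 115]
 [113 115 114 115 118 113 112 111 113 110 110 113 108 114 112 110  92 104
   59  39 204 240 111 118]
 [121 118 122 115 120 117 117 116 113 114 115 109 112 113 112 118  91 115
   44  43 118 121 112 114]
 [123 123 123 120 121 122 118 116 121 120 117 120 118 117 112 116  86 108
   54  49 101 115 115 117]
 [122 125 122 126 121 120 120 125 122 119 120 124 122 121 120 125  77  88
   49  41 116 118 120 120]
 [127 127 127 128 127 127 128 125 123 126 120 122 126 125 127 121  88  90
   42  45 113 119 116 119]
 [130 127 128 126 129 130 132 128 126 130 127 128 127 125 125 112 109  79
   50  38 124 115 121 118]]
```

Call:
send_rows:
  series:
    - [[-0.06,0,0.4,0,0,0,-1],[0,0,0,0,0,0,-1]]

```text
time: 20.27
eef_pos: [0.5097, 0.0732, 0.0853]
tcp_rot: [0.764, 0.64, 0.057, -0.048]
contact_force: [0.1, -0.2, 2.2]
opening: 0.0
finger_force: 0.9
```

Call:
send_rows:
  series:
    - [[-0.06,0,0.4,0,0,0,-1],[0,0,0,0,0,0,-1]]

```text
time: 20.52
eef_pos: [0.5097, 0.0732, 0.0812]
tcp_rot: [0.764, 0.64, 0.057, -0.048]
contact_force: [-0.6, -1.8, 3.1]
opening: -0.001
finger_force: 1.2
```

Call:
send_rows:
  series:
    - [[-0.06,0,0.4,0,0,0,-1],[-0.06,0,0.4,0,0,0,-1],[0,0,0,0,0,0,-1]]

```text
time: 20.9
eef_pos: [0.5097, 0.0732, 0.0732]
tcp_rot: [0.764, 0.64, 0.057, -0.048]
contact_force: [-1.1, -0.4, 3.4]
opening: -0.002
finger_force: 1.7
```

Call:
send_rows:
  series:
    - [[-0.06,0,0.4,0,0,0,-1],[-0.06,0,0.4,0,0,0,-1],[0,0,0,0,0,0,-1]]

```text
time: 21.28
eef_pos: [0.5098, 0.0732, 0.0653]
tcp_rot: [0.764, 0.64, 0.057, -0.048]
contact_force: [-1.3, -1.0, 4.7]
opening: -0.007
finger_force: 2.4
```

Call:
send_rows:
  series:
    - [[-0.06,0,0.4,0,0,0,-1],[0,0,0,0,0,0,-1]]

```text
time: 21.52
eef_pos: [0.5098, 0.0732, 0.0615]
tcp_rot: [0.764, 0.64, 0.057, -0.048]
contact_force: [-2.6, -0.4, 4.8]
opening: 0.003
finger_force: 2.8
```

Call:
send_rows:
  series:
    - [[-0.06,0,0.4,0,0,0,-1],[0,0,0,0,0,0,-1]]

```text
time: 21.78
eef_pos: [0.5098, 0.0732, 0.0575]
tcp_rot: [0.764, 0.641, 0.057, -0.048]
contact_force: [-2.2, -1.7, 5.8]
opening: 0.003
finger_force: 3.2
```

Call:
send_rows:
  series:
    - [[-0.045,0,0.3,0,0,0,-1],[0,0,0,0,0,0,-1]]

```text
time: 22.02
eef_pos: [0.51, 0.0731, 0.0564]
tcp_rot: [0.764, 0.641, 0.057, -0.048]
contact_force: [-7.9, -2.0, 16.5]
opening: 0.002
finger_force: 8.2
```

Call:
send_rows:
  series:
    - [[-0.045,0,0.3,0,0,0,-1],[0,0,0,0,0,0,-1]]

```text
time: 22.28
eef_pos: [0.5104, 0.0729, 0.0558]
tcp_rot: [0.764, 0.641, 0.057, -0.049]
contact_force: [-13.3, -3.2, 29.1]
opening: -0.0
finger_force: 14.4
```

The bottom stop is reached: reported TCP height went from about 0.101 at contact to 0.056, which is 45 mm of travel. I'll ease the push slightly for margin.

Call:
send_rows:
  series:
    - [[0.03,0,-0.2,0,0,0,-1],[0,0,0,0,0,0,-1],[0,0,0,0,0,0,-1],[0,0,0,0,0,0,-1],[0,0,0,0,0,0,-1]]

```text
time: 22.9
eef_pos: [0.5102, 0.073, 0.0562]
tcp_rot: [0.764, 0.641, 0.057, -0.048]
contact_force: [-9.3, -2.2, 19.5]
opening: -0.001
finger_force: 10.1
```

```bash
python3 -c "
from h import *
to([.5097,.0728,.1],1.3945)
d=snap('top');k=d
p=proj(k,np.array([.515,.239,.245]));u,v=p.astype(int)
h=cv2.cvtColor(k['img'],cv2.COLOR_RGB2HSV);m=cv2.inRange(h,(0,90,25),(16,255,150))[v-20:v+25,u-20:u+20];y,x=np.nonzero(m);print(p,len(x),x.mean()+u-20,y.mean()+v-20)
"
```

```text
t 22.9 tcp [0.51  0.073 0.056] ang 1.3961638919599384 q [-0.141  0.074  2.097  0.181  0.973 -0.069] F [-9.345 -2.188 19.5  ] op -0.0006251671465723054 ff 10.134291909635067
tool cm [ 0.624 -0.044 -4.336] rot [-0.001 -0.15   0.002] | after turn [-0.029 -0.041 -4.381]
[230.649 229.52 ] 80 231.525 230.225
```

The push is steady at about 21 N and the cage hasn't moved, so I'm handing in.

```bash
python3 -c "
from plant import ctrl
print(ctrl.sign_off())"
```

```text
the job is handed in; nothing more can be done
None
```

I handed the job in with the cage let go on the floor of the toaster slot nearer the robot, and the shut fingers still holding the lever at its bottom stop with about 20 N; hand-in returned no verdict, and I did not check the board or the bystanders with the camera at the end.

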